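# Make the dosing unit safe, then open a reservoir of unknown thread hand

### The job

Make the dosing unit safe by pressing its red, then its yellow, then its blue key, one at a time, each fully down and let up again. Then open the reservoir that stands on the green tray: find by trying both ways which way its quarter-turn cap unscrews (it may be left- or right-handed), lift the cap straight off and finish while still holding it motionless in the gripper, about 8 cm above where it sat. Leave the other reservoir closed and the things round about where they are.

Things in the scene. Friction and masses are not known exactly. Their poses are not given: they have to be found in the camera images.
- tray_green: Green round drip tray, 116 mm across, 6 mm thick, fixed; the reservoir to open stands centred on it. Origin: centre of its underside.
- tray_grey: Grey round drip tray, same size, fixed; the other reservoir stands centred on it. Origin: centre of its underside.
- reservoir_a: Steel reservoir, fixed on a tray. Body 72 mm across, white band; shoulder 66 mm above its origin, from which a neck 26 mm across rises 29 mm inside the cap. The two look alike, but one has a right-hand and one a left-hand bayonet neck: a and b do not tell which. Origin: centre of the underside, 6 mm above the worktop; z up; its yaw means nothing.
- reservoir_b: Steel reservoir, fixed on a tray. Body 72 mm across, white band; shoulder 66 mm above its origin, from which a neck 26 mm across rises 29 mm inside the cap. The two look alike, but one has a right-hand and one a left-hand bayonet neck: a and b do not tell which. Origin: centre of the underside, 6 mm above the worktop; z up; its yaw means nothing.
- cap_a: Black ribbed bayonet cap of reservoir_a: 54 mm across, 40 mm tall, 40-85 g. Origin: centre of its underside, 72 mm above the worktop when closed. Grip from above, any yaw. Turned the wrong way it stops dead within 15 deg and cannot be pulled off. Turned the right way (right-hand: counter-clockwise from above) it moves freely (under 0.2 N m); from 50 to 100 deg (best 70) it lifts straight off.
- cap_b: Black ribbed bayonet cap of reservoir_b: 54 mm across, 40 mm tall, 40-85 g. Origin: centre of its underside, 72 mm above the worktop when closed. Grip from above, any yaw. Turned the wrong way it stops dead within 15 deg and cannot be pulled off. Turned the right way (right-hand: counter-clockwise from above) it moves freely (under 0.2 N m); from 50 to 100 deg (best 70) it lifts straight off.
- key_panel: Light grey key panel with a white face, 62 x 180 x 20 mm, fixed; origin: centre of its underside; the row of keys runs along its y axis.
- key_red_top (a point): Red round push key, 28 mm across, one of three in a row, 55 mm apart, on the key panel; this point is the centre of its top face, about 42 mm above the worktop when not pressed. The order of the colours in the row changes.
- key_yellow_top (a point): Yellow round push key, 28 mm across, one of three in a row, 55 mm apart, on the key panel; this point is the centre of its top face, about 42 mm above the worktop when not pressed. The order of the colours in the row changes.
- key_blue_top (a point): Blue round push key, 28 mm across, one of three in a row, 55 mm apart, on the key panel; this point is the centre of its top face, about 42 mm above the worktop when not pressed. The order of the colours in the row changes.
- key_red (a joint): How far the red key is pressed: 0 = up, 0.006 = fully down (m). A spring returns it; fully down takes about 5 N.
- key_yellow (a joint): How far the yellow key is pressed: 0 = up, 0.006 = fully down (m). A spring returns it; fully down takes about 5 N.
- key_blue (a joint): How far the blue key is pressed: 0 = up, 0.006 = fully down (m). A spring returns it; fully down takes about 5 N.
- sample_bottle_5: Bystander: small white sample bottle, 50 mm across, 90 mm tall, loose. Origin: its underside.
- sample_bottle_6: Bystander: small white sample bottle, 50 mm across, 90 mm tall, loose. Origin: its underside.
- bottle_cap_2: Bystander: white screw cap, 34 mm across, 14 mm tall, loose. Origin: its underside.
- timer: Bystander: white lab timer standing on edge, 22 x 66 x 62 mm, loose. Origin: its underside.
- beaker: Bystander: clear beaker, 67 mm across, 92 mm tall, loose. Origin: its underside.
- petri_dish: Bystander: clear petri dish, 69 mm across, 16 mm tall, loose. Origin: its underside.
- vial: Bystander: small vial with tan body and black cap, 21 mm across, 54 mm tall, loose. Origin: its underside.
- marker_blue: Bystander: blue marker with white end lying flat, 110 mm long, 15 mm thick, loose. Origin: its underside.
Things that resemble listed ones, but are neither listed nor needed, are in the scene too. Leave any orange look-alike of the cap_b alone.

How it is judged:
By the outcome, as a careful person would: the job done as asked, in the order asked, and still so for the second after the job is handed in, while the arm keeps its last pose, push and grip.
It also fails if it takes over 56 s, if anything falls off the work surface, if the arm or the gripper's body presses on something with over 40 N, if the wrist force passes 120 N, or if a joint passes its speed limit or range.

### The arm

A 7-joint arm with a two-finger parallel gripper is mounted at the origin on a cart in front of the work surface, level with it; the furniture and walls round the work are solid. World frame = base frame: x ahead of the robot, y to its left, z up, the work surface at z = 0. Lengths are in m, angles in degrees, forces in N, time in s.
With the tool pointing down it reaches from about 0.4 to 0.85 m from the base axis. Payload 10.4 kg.
Tool frame: the origin (TCP) lies at the very end of the fingers, on their centre line; the grasp point (between the pads) lies 19 mm behind it (env.pinch_z is the distance from the TCP to the grasp point, in m); z points along the fingers, y is the line along which they close (so a half turn about z gives the same grasp; the last joint's range is limited). The gripper opens to 87 mm and grips with 3 to 60 N. Pads are 19 mm wide; open, the fingers measure 117 mm over their backs; the gripper's body (75 mm by 190 mm) begins 51 mm behind the grasp point.
Start: joints at [62.017, 19.034, -3.707, 83.658, 1.238, 77.344, -5.071], TCP at [0.281, -0.558, 0.223] pointing down, gripper open.
Joint ranges: [-148.97, 148.97], [-28.65, 121.19], [-84.17, 76.75], [9.2, 138.47], [-72.65, 252.65], [3.7, 117.97], [-149.18, 149.18]. Speed limits (degrees/s): [127.2, 127.2, 159.86, 159.86, 180, 180, 180].

### API

Orientations are given as [roll, pitch, yaw] about the fixed x, y, z axes, in that order (R = Rz(yaw) Ry(pitch) Rx(roll)).
In Python, from cell import env, imaging, job_done, look_for, regions_of gives the robot as it stands.
- The arm moves only by the tool carry_out, never from a script. Its argument "commands" is a list of rows, each a list of 6 numbers: the shift along the tool's x, y, z in cm, then the turn, a rotation vector about the tool's x, y, z in degrees. A call has exactly 10 rows; each row is the pose to reach, as a shift and turn from the pose commanded when the call began, along the tool's axes at that moment; what a row does not reach only later rows make up. A row lasts 1/12 s, in which the tool goes at most 41.7 mm and 7.16 degrees, less where a joint would pass 70% of its speed; a pose out of reach is approached as far as the arm can. A call with a gripper value outside its range is refused whole. "fingers" is the closure, from -1 (fully open) to 1 (shut), set as the call begins (left out, the last holds). The fingers move at their own pace and stop on an object; "grip_force" is the grip in N (left out, the last holds). Time passes only in rows, so rows that repeat a pose let the fingers close, or fill a call up. It gives the time, the measured TCP pose, the force, the opening and the grip force at its end, in the units of the state.
- env.sense(): the state, without advancing time (a new reading comes with each control period).
- imaging.snapshot(name): name is "scene" or "top" or "wrist"; returns (picture, depth): 480x640x3 uint8, blue, green, red; 480x640 float32, m along the optical axis (not along the pixel's ray), 0 where there is no reading.
- imaging.calibration(name): a dict with "vfov" (degrees; the focal length in pixels is half the picture's height over the tangent of half this angle, whatever the lens; pixels are square), "cx", "cy" (the principal point, pixels), "k1" (the pictures are not rectified: a ray, as slopes to the right and down, at radius r is drawn at 1 + k1 r^2 times it, then the intrinsics apply), "R" (3x3) and "t" (3): a world point X has camera coordinates R X + t; the wrist camera has in their place "T_tool_cam" (4x4, takes a point from camera to tool coordinates, whose origin is the TCP and whose axes are the flange's). Camera axes: x right, y down, z forward; pixel columns grow to the right and rows downward; lengths in m; the calibration is good to about 2 mm. A picture is of the moment at which its call begins: read the wrist's pose just before it. calibration takes no time and is no camera call.
- job_done(): hands the job in; it is judged then, once.
Trained networks look in the newest picture that a camera, given by its name, has taken for a name from the list of things; names that differ only in an ending like _2 or _b are one class to them, and where a whole thing is asked for, a point or a joint stands for the part that bears it (a point fixed in the world has none). Each returns a list of dicts, best first, with "p" (0 to 1); they miss things now and then, are a little off and sometimes report something else, mostly with a low value. They report only what shows in the picture. A call takes as long as a camera call. They do not tell look-alikes from the thing itself.
- look_for(name, camera): "extent" ([centre column, centre row, width, height] in pixels, round what is visible of it).
- regions_of(name, camera): "pixels" (480x640 bool, what is visible of it) and "extent" ([centre column, centre row, width, height] in pixels, round what is visible of it).
The state is a dict: "time": time; "joint_positions": joint angles; "joint_velocities": joint speeds; "tau": joint torques, N m; "tool_pos": TCP position; "tool_rot": TCP orientation; "contact_force": force on the tool from outside, world axes, zero at the start; "wrist_torque": the same for the moment, N m; "opening": opening from 0.0 (shut) to 1.0 (fully open); "grasp_force": force on a finger pad.
Only numpy, scipy, OpenCV 4.12 (cv2) and the standard library are available. Lean on these libraries where they do the work, as an engineer would, in place of code of your own. Each camera call takes 0.05 s, during which the arm holds its last target. There are 200 camera calls.

## Working session

There is one attempt and no reset: what is moved stays moved. The work goes in short steps, Python scripts to look and compute and a tool call to move; the robot and the scene stay as the last step left them, time stands still between calls to the robot, and variables do not carry over. Pictures are saved under pics/ and viewed, at most 10 in all, crops included, and the job is handed in when it is done.

Besides the shell and the picture viewer there is one more tool, called after "Request:" in YAML: its name, and indented under it one key for each argument. carry_out: Moves the arm, as the interface text tells. Its arguments: {"type":"object","properties":{"commands":{"type":"array","items":{"type":"array","items":{"type":"number"}}},"fingers":{"type":"number"},"grip_force":{"type":"number"}},"required":["commands"]}

```bash
mkdir -p pics
cat > h.py <<'E'
import numpy as np, cv2
from cell import env, imaging, job_done, look_for, regions_of
from scipy.spatial.transform import Rotation as Ro
def xyz(cam, d, c=None):
    """HxWx3 world points of a depth picture"""
    c=c or imaging.calibration(cam); f=240/np.tan(np.radians(c["vfov"]/2))
    K=np.array([[f,0,c["cx"]],[0,f,c["cy"]],[0,0,1]])
    v,u=np.mgrid[0:480,0:640].astype(np.float64)
    p=cv2.undistortPoints(np.stack([u.ravel(),v.ravel()],1)[:,None],K,np.array([c["k1"],0,0,0,0.])).reshape(480,640,2)
    X=np.dstack([p,np.ones((480,640))])*d[...,None]
    return (X-np.array(c["t"]))@np.array(c["R"])
E
python3 - <<'E'
from h import *
print(env.sense())
for n in("top","scene"):
    p,d=imaging.snapshot(n); cv2.imwrite(f"pics/{n}0.png",p); np.save(f"{n}0.npy",d)
    W=xyz(n,d)
    for k in("tray_green","tray_grey","cap_a","key_panel","key_red_top","reservoir_a"):
        for r in regions_of(k,n)[:4]:
            m=r["pixels"]&(d>0)
            if m.sum(): 
                q=W[m]; t=q[q[:,2]>np.percentile(q[:,2],90)-.008]
                print(n,k,round(r["p"],2),np.round(r["extent"]),"med",q.mean(0).round(3),"top",t.mean(0).round(3), "rng",np.ptp(t,axis=0).round(3))
E
```

```text
{'time': 0.0, 'joint_positions': array([62.01708875, 19.07385453, -3.70628131, 83.70653188,  1.23775232,
       77.34378056, -5.07170872]), 'joint_velocities': array([-0.06404637,  0.0873453 ,  0.07035278,  0.01670315, -0.08064686,
        0.11320905, -0.04903322]), 'tau': array([ 3.23271670e-04, -6.23258328e+01,  2.51080852e-02, -3.89888227e+01,
       -6.12036162e-02,  3.98581952e-02,  1.19532228e-04]), 'tool_pos': array([ 0.28051574, -0.55806846,  0.22172904]), 'tool_rot': array([-1.79915795e+02,  4.32503790e-03,  2.66875378e+01]), 'contact_force': array([-0.31245102,  0.38000676, -1.25424202]), 'wrist_torque': array([ 0.03836892, -0.00256568, -0.00671294]), 'grasp_force': 0.0, 'opening': 0.9981352556440993}
top tray_green 0.72 [392. 213.  38.  35.] med [ 0.634 -0.167  0.005] top [ 0.633 -0.168  0.006] rng [0.114 0.115 0.014]
top tray_grey 0.83 [317. 232.  42.  41.] med [0.584 0.038 0.005] top [0.585 0.038 0.006] rng [0.112 0.111 0.012]
top tray_grey 0.66 [316. 234.  31.  31.] med [0.572 0.041 0.038] top [0.577 0.038 0.071] rng [0.06  0.069 0.047]
top tray_grey 0.29 [356. 286.   7
[... 1600 characters left out ...]
 0.76 [396. 226.  28.  32.] med [ 0.506 -0.159  0.026] top [ 0.508 -0.161  0.04 ] rng [0.055 0.053 0.011]
scene cap_a 0.57 [358. 174.  27.  29.] med [ 0.635 -0.164  0.098] top [ 0.638 -0.167  0.112] rng [0.056 0.054 0.011]
scene key_panel 0.65 [372. 279.  89.  48.] med [0.427 0.007 0.016] top [0.43  0.006 0.02 ] rng [0.078 0.181 0.03 ]
scene key_red_top 0.55 [391. 255.  12.  12.] med [ 0.433 -0.063  0.04 ] top [ 0.433 -0.064  0.041] rng [0.029 0.028 0.011]
scene reservoir_a 0.95 [304. 248.  42.  39.] med [0.57  0.057 0.038] top [0.572 0.055 0.068] rng [0.065 0.065 0.015]
scene reservoir_a 0.86 [357. 198.  35.  32.] med [ 0.625 -0.154  0.038] top [ 0.626 -0.156  0.069] rng [0.067 0.068 0.018]
```

Run:
```python
from h import *
for n in("top","scene"):
    p=cv2.imread(f"pics/{n}0.png"); d=np.load(f"{n}0.npy"); W=xyz(n,d)
    hsv=cv2.cvtColor(p,cv2.COLOR_BGR2HSV)
    near=(W[...,2]>.034)&(W[...,2]<.05)&(abs(W[...,0]-.44)<.06)&(abs(W[...,1]+.013)<.1)&(d>0)&(hsv[...,1]>90)
    for k,(a,b) in dict(red=(170,190),yellow=(18,38),blue=(95,130)).items():
        H=hsv[...,0].astype(int); m=near&(((H>=a)&(H<=b))|((H+180>=a)&(H+180<=b)))
        v,u=np.nonzero(m); q=W[m]
        print(n,k,len(u),u.mean().round(),v.mean().round(),((q.max(0)+q.min(0))/2).round(4),np.ptp(q,axis=0).round(3)) if len(u) else print(n,k,0)
    # cap and tray fits by enclosing circles
    for nm,(x,y),z0,z1,R in (("capG",(.638,-.171),.106,.118,.045),("capGrey",(.587,.04),.106,.118,.045),("orange?",(.509,-.166),.034,.046,.045)):
        m=(W[...,2]>z0)&(W[...,2]<z1)&(np.hypot(W[...,0]-x,W[...,1]-y)<R)&(d>0)
        c,r=cv2.minEnclosingCircle(W[m][:,:2].astype(np.float32)); print(n,nm,np.round(c,4),round(r,4),W[m][:,2].mean().round(4),p[m].mean(0).round())
p=cv2.imread("pics/top0.png")[170:330,250:460]; cv2.imwrite("pics/crop_t.png",cv2.resize(p,(787,600),interpolation=cv2.INTER_CUBIC))
```

```text
top red 89 354.0 286.0 [ 0.4372 -0.0669  0.0418] [0.027 0.026 0.015]
top yellow 88 334.0 284.0 [ 0.4414 -0.0147  0.041 ] [0.027 0.024 0.014]
top blue 90 314.0 281.0 [0.4482 0.0414 0.0415] [0.027 0.029 0.015]
top capG [ 0.6404 -0.1726] 0.0278 0.1116 [117. 122. 121.]
top capGrey [0.5882 0.039 ] 0.0274 0.1115 [122. 125. 128.]
top orange? [ 0.5098 -0.1665] 0.027 0.0395 [134. 190. 233.]
scene red 119 391.0 254.0 [ 0.4394 -0.0424  0.0402] [0.039 0.074 0.012]
scene yellow 119 371.0 264.0 [ 0.4398 -0.0103  0.0393] [0.026 0.027 0.011]
scene blue 126 349.0 274.0 [0.4482 0.0458 0.0398] [0.031 0.027 0.011]
scene capG [ 0.6413 -0.1701] 0.0292 0.1118 [71. 75. 84.]
scene capGrey [0.5878 0.0417] 0.0303 0.1115 [66. 71. 80.]
scene orange? [ 0.5103 -0.1627] 0.0292 0.0398 [ 58. 119. 195.]
```

View pics/crop_t.png

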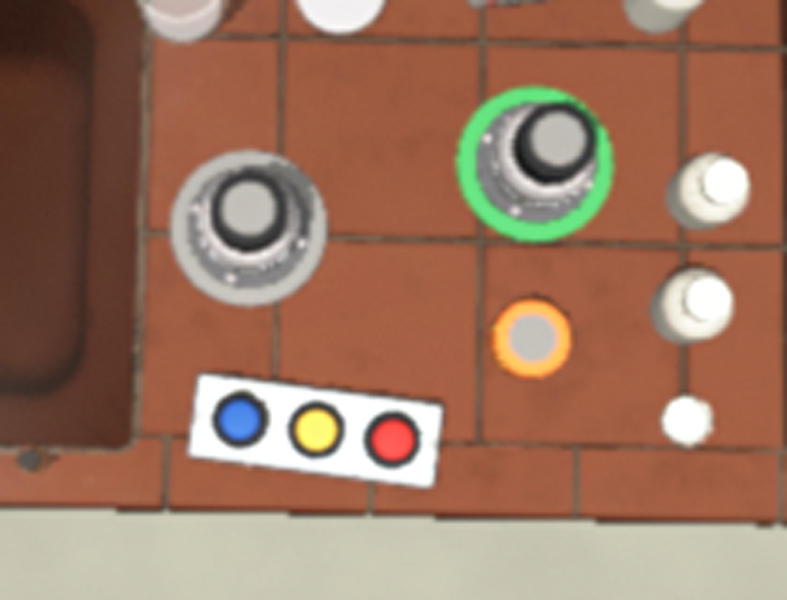

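View pics/scene0.png

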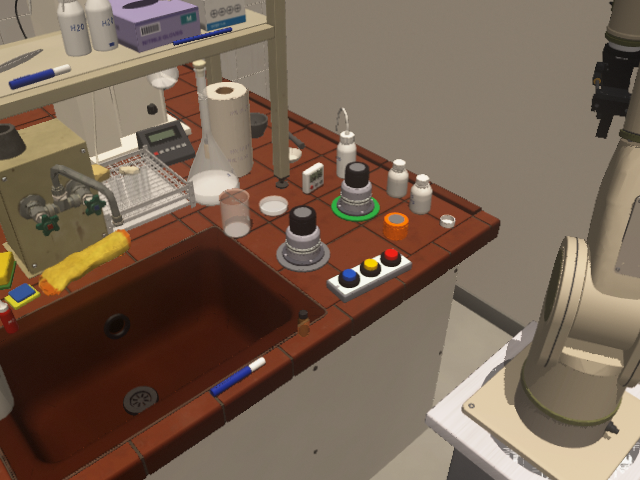

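Candidates, by top-picture pixel: the black cap on the green tray (397,211), the black cap on the grey tray (319,227) and the orange look-alike (392,257). I choose (397,211): it is black and sits on the green tray, and the crop confirms this. The keys are blue (314,281), yellow (334,284) and red (354,286). Next I move over the red key with the fingers shut.

Request:
carry_out:
  commands:
    - [3,-3,0,0,0,0]
    - [6,-6.2,0,0,0,0]
    - [9,-9.3,0,0,0,0]
    - [12,-12.4,0,0,0,0]
    - [15,-15.5,0,0,0,0]
    - [18,-18.5,0,0,0,0]
    - [21,-21.6,0,0,0,0]
    - [24,-24.7,0,0,0,0]
    - [27,-27.8,0,0,0,0]
    - [29.5,-30.3,0,0,0,0]
  fingers: 1
  grip_force: 10

```text
time: 1.53
tool_pos: [0.4064, -0.1592, 0.2229]
tool_rot: [179.9, -0.0, 26.7]
contact_force: [1.5, 0.4, 0.4]
opening: 0.327
grasp_force: 0.0
```

```bash
cat > m.py <<'E'
import sys; from h import *
def go(x,y,z,yaw=None):
    s=env.sense(); R=Ro.from_euler("xyz",s["tool_rot"],degrees=True)
    d=R.inv().apply(np.array([x,y,z])-s["tool_pos"])*100
    print("t",round(s["time"],2),"pos",s["tool_pos"].round(4),"rot",s["tool_rot"].round(1),"j",s["joint_positions"].round(0),"F",s["contact_force"].round(1),"-> cm",d.round(2))
if __name__=="__main__": go(*map(float,sys.argv[1:]))
E
python3 m.py .437 -.066 .06
python3 - <<'E'
from h import *
W=[xyz(n,np.load(n+"0.npy")).reshape(-1,3) for n in("top","scene")]
for a in W:
    m=(a[:,2]>.1)&(a[:,2]<.6)&(a[:,0]>.4)&(a[:,0]<1.)&(abs(a[:,1]+.15)<.35)
    q=a[m]; g=np.unique((q/.05).round().astype(int),axis=0)*.05
    best={}
    for x,y,z in g: best.setdefault((round(x,2),round(y,2)),[]).append(round(z,2))
    for k,v in best.items(): print(k,min(v),max(v),end="; ")
    print()
E
```

```text
t 1.53 pos [ 0.4064 -0.1592  0.2229] rot [179.9  -0.   26.7] j [ 41.  -4. -24. 109.  -2.  74. -46.] F [1.5 0.4 0.4] -> cm [ 6.91 -6.97 16.28]
(np.float64(0.55), np.float64(0.0)) 0.1 0.1; (np.float64(0.55), np.float64(0.05)) 0.1 0.1; (np.float64(0.6), np.float64(-0.2)) 0.1 0.1; (np.float64(0.6), np.float64(-0.15)) 0.1 0.1; (np.float64(0.6), np.float64(0.0)) 0.1 0.1; (np.float64(0.6), np.float64(0.05)) 0.1 0.1; (np.float64(0.65), np.float64(-0.2)) 0.1 0.1; (np.float64(0.65), np.float64(-0.15)) 0.1 0.1; (np.float64(0.75), np.float64(-0.3)) 0.1 0.1; (np.float64(0.75), np.float64(-0.25)) 0.1 0.15; (np.float64(0.8), np.float64(-0.3)) 0.1 0.15; (np.float64(0.8), np.float64(-0.25)) 0.1 0.15; (np.float64(0.8), np.float64(-0.1)) 0.1 0.6; (np.float64(0.8), np.float64(-0.05)) 0.4 0.4; (np.float64(0.8), np.float64(0.0)) 0.4 0.4; (np.float64(0.8), np.float64(0.05)) 0.4 0.4; (np.float64(0.8), np.float64(0.1)) 0.4 0.4; (np.float64(0.8), np.float64(0.15)) 0.4 0.4; (np.float64(0.8), np.float64(0.2)) 0.4 0.4; (np.float64(0.85), np.float64(-0.3)) 0.1 0.1; (np.float64(0.85), np.float64(-0.1)) 0.1 0.6; (n
[... 2509 characters left out ...]
0.4 0.45; (np.float64(0.9), np.float64(0.2)) 0.4 0.45; (np.float64(0.95), np.float64(-0.1)) 0.1 0.4; (np.float64(0.95), np.float64(-0.05)) 0.1 0.2; (np.float64(0.95), np.float64(0.0)) 0.1 0.2; (np.float64(0.95), np.float64(0.05)) 0.1 0.45; (np.float64(0.95), np.float64(0.1)) 0.1 0.45; (np.float64(0.95), np.float64(0.15)) 0.45 0.45; (np.float64(0.95), np.float64(0.2)) 0.1 0.45; (np.float64(1.0), np.float64(-0.1)) 0.2 0.2; (np.float64(1.0), np.float64(-0.05)) 0.2 0.2; (np.float64(1.0), np.float64(0.0)) 0.1 0.2; (np.float64(1.0), np.float64(0.05)) 0.45 0.45; (np.float64(1.0), np.float64(0.1)) 0.45 0.45; (np.float64(1.0), np.float64(0.15)) 0.45 0.45; (np.float64(1.0), np.float64(0.2)) 0.45 0.45;
```

Request:
carry_out:
  commands:
    - [3,-3,2,0,0,0]
    - [5.5,-5.5,5,0,0,0]
    - [6.6,-6.6,8,0,0,0]
    - [6.6,-6.6,11,0,0,0]
    - [6.6,-6.6,14,0,0,0]
    - [6.6,-6.6,15.5,0,0,0]
    - [6.6,-6.6,16,0,0,0]
    - [6.6,-6.6,16,0,0,0]
    - [6.6,-6.6,16,0,0,0]
    - [6.6,-6.6,16,0,0,0]

```text
time: 2.37
tool_pos: [0.4367, -0.0728, 0.0639]
tool_rot: [179.9, -0.1, 26.7]
contact_force: [-0.2, 0.5, -0.1]
opening: 0.002
grasp_force: 0.0
```

```bash
python3 m.py .437 -.066 .036
python3 - <<'E'
from h import *
p,d=imaging.snapshot("scene"); cv2.imwrite("pics/s1.png",cv2.resize(p[190:310,300:460],(800,600),interpolation=cv2.INTER_CUBIC))
E
```

```text
t 2.37 pos [ 0.4367 -0.0728  0.0639] rot [ 1.799e+02 -1.000e-01  2.670e+01] j [ 33.   8. -31. 119.   5.  54. -64.] F [-0.2  0.5 -0.1] -> cm [ 0.33 -0.6   2.79]
```

View pics/s1.png

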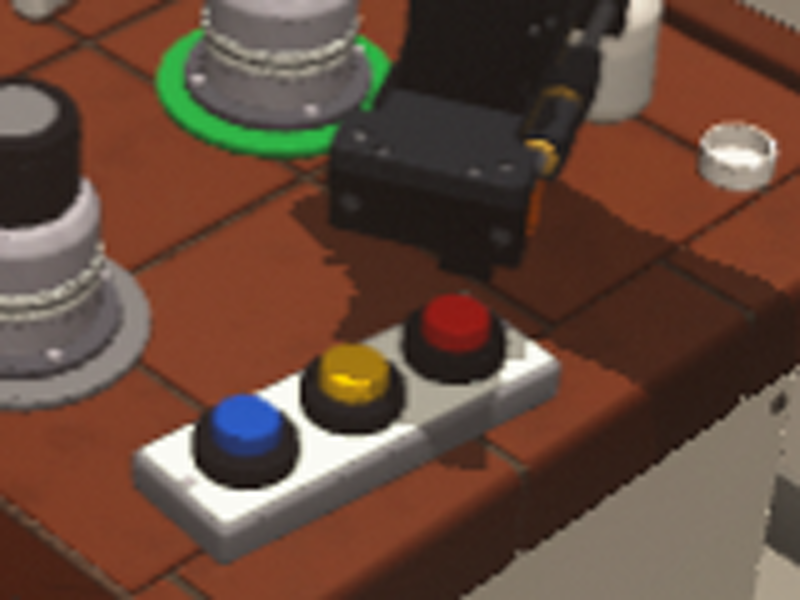

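The red key at crop pixel (455,320) lies under the fingertips, which are at about (465,270), 22 mm higher and some 6 mm off in y. I correct that and press red.

Request:
carry_out:
  commands:
    - [0.3,-0.6,0,0,0,0]
    - [0.3,-0.6,0.5,0,0,0]
    - [0.3,-0.6,1,0,0,0]
    - [0.3,-0.6,1.5,0,0,0]
    - [0.3,-0.6,2,0,0,0]
    - [0.3,-0.6,2.3,0,0,0]
    - [0.3,-0.6,2.6,0,0,0]
    - [0.3,-0.6,2.8,0,0,0]
    - [0.3,-0.6,2.8,0,0,0]
    - [0.3,-0.6,2.8,0,0,0]

```text
time: 3.25
tool_pos: [0.4356, -0.0659, 0.036]
tool_rot: [180.0, 0.1, 26.7]
contact_force: [-12.1, 1.4, 30.7]
opening: 0.004
grasp_force: 15.3
```

```bash
python3 m.py .437 -.066 .036
```

```text
t 3.25 pos [ 0.4356 -0.0659  0.036 ] rot [1.80e+02 1.00e-01 2.67e+01] j [ 32.  10. -31. 120.   7.  51. -66.] F [-12.1   1.4  30.7] -> cm [ 0.12  0.07 -0.  ]
```

Red is fully down at z 0.036 with 31 N. I release it and move over yellow.

Request:
carry_out:
  commands:
    - [0,0,-1,0,0,0]
    - [0,0,-2.2,0,0,0]
    - [0,0,-2.7,0,0,0]
    - [1,-1.5,-2.7,0,0,0]
    - [2,-3,-2.7,0,0,0]
    - [2.9,-4.5,-2.7,0,0,0]
    - [2.9,-4.5,-2.7,0,0,0]
    - [2.9,-4.5,-2.7,0,0,0]
    - [2.9,-4.5,-2.7,0,0,0]
    - [2.9,-4.5,-2.7,0,0,0]

```text
time: 4.08
tool_pos: [0.4411, -0.0135, 0.0613]
tool_rot: [180.0, 0.0, 26.6]
contact_force: [0.4, -0.7, 0.5]
opening: 0.003
grasp_force: 0.0
```

```bash
python3 m.py .4415 -.0125 .036
```

```text
t 4.08 pos [ 0.4411 -0.0135  0.0613] rot [180.    0.   26.6] j [ 28.   8. -34. 119.   6.  54. -72.] F [ 0.4 -0.7  0.5] -> cm [ 0.08 -0.07  2.53]
```

Request:
carry_out:
  commands:
    - [0.1,-0.1,0.5,0,0,0]
    - [0.1,-0.1,1,0,0,0]
    - [0.1,-0.1,1.5,0,0,0]
    - [0.1,-0.1,2,0,0,0]
    - [0.1,-0.1,2.3,0,0,0]
    - [0.1,-0.1,2.5,0,0,0]
    - [0.1,-0.1,2.6,0,0,0]
    - [0.1,-0.1,2.6,0,0,0]
    - [0.1,-0.1,2.6,0,0,0]
    - [0.1,-0.1,2.6,0,0,0]

```text
time: 4.92
tool_pos: [0.4416, -0.0115, 0.0362]
tool_rot: [180.0, 0.0, 26.7]
contact_force: [-7.6, -0.6, 16.8]
opening: 0.007
grasp_force: 8.2
```

Request:
carry_out:
  commands:
    - [0,0,0.1,0,0,0]
    - [0,0,0.1,0,0,0]
    - [0,0,-1.2,0,0,0]
    - [0,0,-2.5,0,0,0]
    - [0.5,-0.7,-2.7,0,0,0]
    - [1.5,-2.2,-2.7,0,0,0]
    - [2.5,-3.7,-2.7,0,0,0]
    - [3,-4.5,-2.7,0,0,0]
    - [3,-4.5,-2.7,0,0,0]
    - [3,-4.5,-2.7,0,0,0]

```text
time: 5.75
tool_pos: [0.448, 0.0426, 0.0621]
tool_rot: [-180.0, 0.0, 26.8]
contact_force: [0.3, -0.4, 0.3]
opening: 0.006
grasp_force: 0.0
```

```bash
python3 m.py .448 .0425 .036
```

```text
t 5.75 pos [0.448  0.0426 0.0621] rot [-180.     0.    26.8] j [ 24.  10. -37. 118.   7.  55. -80.] F [ 0.3 -0.4  0.3] -> cm [-0.01  0.01  2.61]
```

Request:
carry_out:
  commands:
    - [0,0,0.5,0,0,0]
    - [0,0,1,0,0,0]
    - [0,0,1.5,0,0,0]
    - [0,0,2,0,0,0]
    - [0,0,2.3,0,0,0]
    - [0,0,2.5,0,0,0]
    - [0,0,2.7,0,0,0]
    - [0,0,2.7,0,0,0]
    - [0,0,2.7,0,0,0]
    - [0,0,2.7,0,0,0]

```text
time: 6.58
tool_pos: [0.4482, 0.0419, 0.0362]
tool_rot: [179.9, 0.1, 26.7]
contact_force: [-6.2, -3.5, 15.8]
opening: 0.003
grasp_force: 8.2
```

Request:
carry_out:
  commands:
    - [0,0,0.1,0,0,0]
    - [0,0,0.1,0,0,0]
    - [0,0,-1.5,0,0,0]
    - [0,0,-5,0,0,0]
    - [0,0,-9,0,0,-6]
    - [0,0,-12.5,0,0,-13]
    - [0,0,-15,0,0,-20]
    - [0,0,-16,0,0,-27]
    - [0,0,-16,0,0,-34]
    - [0,0,-16,0,0,-40]

```text
time: 7.42
tool_pos: [0.4489, 0.0426, 0.1964]
tool_rot: [179.9, -0.0, 67.0]
contact_force: [-0.2, 0.8, -0.2]
opening: 0.006
grasp_force: 0.0
```

```bash
python3 m.py .640 -.1715 .18
```

```text
t 7.42 pos [0.4489 0.0426 0.1964] rot [179.9  -0.   67. ] j [ 27.  -0. -38. 109.  -0.  71. -33.] F [-0.2  0.8 -0.2] -> cm [-12.26  25.94   1.69]
```

Request:
carry_out:
  commands:
    - [-1.5,3.2,0,0,0,-2]
    - [-3,6.4,0,0,0,-4]
    - [-4.5,9.6,0,0,0,-8]
    - [-6,12.8,0,0,0,-11]
    - [-7.5,16,0,0,0,-14]
    - [-9,19.2,0,0,0,-17]
    - [-10.5,22.3,0,0,0,-20]
    - [-12,25.4,0,0,0,-20]
    - [-12.2,25.9,0,0,0,-20]
    - [-12.2,25.9,0,0,0,-20]
  fingers: -1

```text
time: 8.25
tool_pos: [0.6384, -0.1742, 0.194]
tool_rot: [-179.9, -0.0, 86.5]
contact_force: [-0.1, 1.0, -0.6]
opening: 0.682
grasp_force: 0.0
```

```bash
python3 - <<'E'
from h import *
s=env.sense(); p,d=imaging.snapshot("wrist"); cv2.imwrite("pics/w1.png",p)
c=imaging.calibration("wrist"); T=np.array(c["T_tool_cam"])
TW=np.eye(4); TW[:3,:3]=Ro.from_euler("xyz",s["tool_rot"],degrees=True).as_matrix(); TW[:3,3]=s["tool_pos"]
M=np.linalg.inv(TW@T); c["R"]=M[:3,:3]; c["t"]=M[:3,3]; W=xyz("wrist",d,c)
for z0,z1 in((.106,.118),):
    m=(W[...,2]>z0)&(W[...,2]<z1)&(np.hypot(W[...,0]-.64,W[...,1]+.1715)<.045)&(d>0)
    q=W[m]; cc,r=cv2.minEnclosingCircle(q[:,:2].astype(np.float32)); print(len(q),cc,r,q[:,2].mean())
    for e in range(3): print(np.percentile(q[:,e],[1,50,99]).round(4))
E
python3 m.py .640 -.1715 .082
```

```text
4322 (0.643941342830658, -0.17085742950439453) 0.02713383175432682 0.11162032850324949
[0.6191 0.6439 0.6688]
[-0.1955 -0.1696 -0.1454]
[0.1088 0.1117 0.1133]
t 8.3 pos [ 0.6379 -0.172   0.1946] rot [-1.799e+02 -1.000e-01  8.660e+01] j [ 32.  27. -30.  79.  13.  78.  -1.] F [-0.5  1.5 -0.2] -> cm [ 0.05  0.22 11.26]
```

View pics/w1.png

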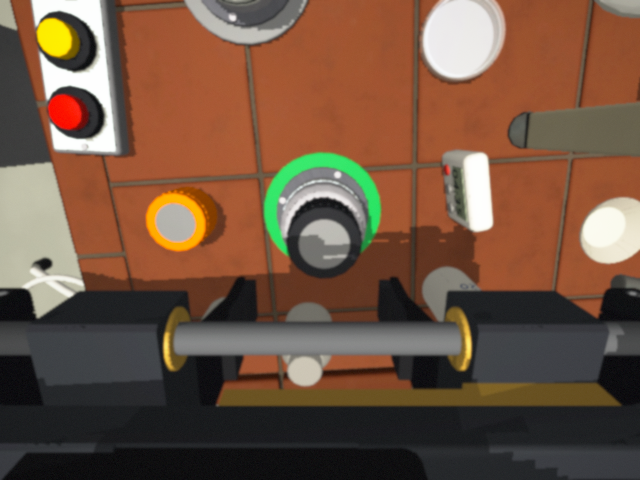

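The wrist picture shows the black cap at (325,235) centred between the fingers, the orange look-alike at (180,220), and the timer clear at (470,190). I descend.

Request:
carry_out:
  commands:
    - [0,0.4,1,0,0,0]
    - [0,0.4,3,0,0,0]
    - [0,0.4,5,0,0,0]
    - [0,0.4,7,0,0,0]
    - [0,0.4,8.5,0,0,0]
    - [0,0.4,9.7,0,0,0]
    - [0,0.4,10.6,0,0,0]
    - [0,0.4,11.2,0,0,0]
    - [0,0.4,11.2,0,0,0]
    - [0,0.4,11.2,0,0,0]

```text
time: 9.13
tool_pos: [0.6421, -0.1722, 0.084]
tool_rot: [180.0, 0.0, 86.7]
contact_force: [-0.4, 0.1, -0.2]
opening: 1.003
grasp_force: 0.0
```

Request:
carry_out:
  commands:
    - [0,0,0,0,0,0]
    - [0,0,0,0,0,0]
    - [0,0,0,0,0,0]
    - [0,0,0,0,0,0]
    - [0,0,0,0,0,0]
    - [0,0,0,0,0,0]
    - [0,0,0,0,0,0]
    - [0,0,0,0,0,0]
    - [0,0,0,0,0,0]
    - [0,0,0,0,0,0]
  fingers: 1
  grip_force: 30

```text
time: 9.97
tool_pos: [0.642, -0.1724, 0.0837]
tool_rot: [180.0, 0.0, 86.7]
contact_force: [-0.5, -0.6, 1.8]
opening: 0.605
grasp_force: 29.8
```

```bash
python3 m.py .640 -.1715 .082; python3 -c "
from h import *; s=env.sense(); print(s['wrist_torque'].round(2),s['opening'],s['grasp_force'])"
```

```text
t 9.97 pos [ 0.642  -0.1724  0.0837] rot [180.    0.   86.7] j [ 32.  33. -29.  85.  16.  67.  -3.] F [-0.5 -0.6  1.8] -> cm [ 0.08 -0.2   0.17]
[-0.02 -0.13 -0.06] 0.6051297346309729 29.79893013833062
```

The cap is held: opening 0.605 is about 53 mm, with little side force. I try counter-clockwise first, slowly.

Request:
carry_out:
  commands:
    - [0,0,0,0,0,-2]
    - [0,0,0,0,0,-4]
    - [0,0,0,0,0,-6]
    - [0,0,0,0,0,-8]
    - [0,0,0,0,0,-10]
    - [0,0,0,0,0,-12]
    - [0,0,0,0,0,-14]
    - [0,0,0,0,0,-16]
    - [0,0,0,0,0,-18]
    - [0,0,0,0,0,-18]

```text
time: 10.8
tool_pos: [0.642, -0.1724, 0.0837]
tool_rot: [180.0, 0.0, 104.8]
contact_force: [0.6, -1.1, 1.7]
opening: 0.602
grasp_force: 29.8
```

```bash
python3 -c "
from h import *; s=env.sense(); print(s['wrist_torque'].round(2),s['tool_rot'],s['joint_positions'].round(0),s['grasp_force'])"
```

```text
[ 0.01 -0.12  0.03] [1.79982654e+02 6.80971177e-03 1.04779527e+02] [ 34.  33. -32.  85.  18.  67.  14.] 29.797478866921665
```

Torque is only about 0.03 N m past 15°, so it turns freely. I continue to 70°, ending the call in motion so the torque can be read.

Request:
carry_out:
  commands:
    - [0,0,0,0,0,-5]
    - [0,0,0,0,0,-10]
    - [0,0,0,0,0,-15]
    - [0,0,0,0,0,-20]
    - [0,0,0,0,0,-25]
    - [0,0,0,0,0,-30]
    - [0,0,0,0,0,-35]
    - [0,0,0,0,0,-40]
    - [0,0,0,0,0,-45]
    - [0,0,0,0,0,-52]

```text
time: 11.63
tool_pos: [0.642, -0.1724, 0.0837]
tool_rot: [-180.0, 0.0, 156.8]
contact_force: [0.7, -0.4, 1.0]
opening: 0.606
grasp_force: 29.8
```

```bash
python3 -c "
from h import *; s=env.sense(); print(s['wrist_torque'].round(2),s['tool_rot'],s['joint_positions'].round(0),s['grasp_force'])"
```

```text
[ 0.06 -0.2   0.  ] [-1.79993541e+02  1.94264271e-02  1.56826676e+02] [ 40.  36. -42.  84.  25.  69.  62.] 29.79566599755269
```

Request:
carry_out:
  commands:
    - [0,0,0,0,0,0]
    - [0,0,-0.1,0,0,0]
    - [0,0,-0.2,0,0,0]
    - [0,0,-0.4,0,0,0]
    - [0,0,-0.6,0,0,0]
    - [0,0,-0.8,0,0,0]
    - [0,0,-1,0,0,0]
    - [0,0,-1.2,0,0,0]
    - [0,0,-1.4,0,0,0]
    - [0,0,-1.5,0,0,0]

```text
time: 12.47
tool_pos: [0.642, -0.1724, 0.099]
tool_rot: [-180.0, 0.0, 156.7]
contact_force: [-0.8, 0.0, -0.4]
opening: 0.596
grasp_force: 29.8
```

The lift is free, with only the cap's weight. I take it up to 8 cm in total.

Request:
carry_out:
  commands:
    - [0,0,-0.8,0,0,0]
    - [0,0,-1.6,0,0,0]
    - [0,0,-2.4,0,0,0]
    - [0,0,-3.2,0,0,0]
    - [0,0,-4,0,0,0]
    - [0,0,-4.8,0,0,0]
    - [0,0,-5.5,0,0,0]
    - [0,0,-6,0,0,0]
    - [0,0,-6.3,0,0,0]
    - [0,0,-6.5,0,0,0]

```text
time: 13.3
tool_pos: [0.642, -0.1723, 0.164]
tool_rot: [-180.0, 0.0, 156.7]
contact_force: [-0.7, 1.1, -0.6]
opening: 0.602
grasp_force: 29.8
```

Request:
carry_out:
  commands:
    - [0,0,0,0,0,0]
    - [0,0,0,0,0,0]
    - [0,0,0,0,0,0]
    - [0,0,0,0,0,0]
    - [0,0,0,0,0,0]
    - [0,0,0,0,0,0]
    - [0,0,0,0,0,0]
    - [0,0,0,0,0,0]
    - [0,0,0,0,0,0]
    - [0,0,0,0,0,0]

```text
time: 14.13
tool_pos: [0.6419, -0.1723, 0.1636]
tool_rot: [-180.0, 0.0, 156.7]
contact_force: [0.1, -0.5, -0.7]
opening: 0.603
grasp_force: 29.8
```

```bash
python3 -c "
from h import *
p,d=imaging.snapshot('scene'); cv2.imwrite('pics/s2.png',cv2.resize(p[110:290,260:480],(733,600),interpolation=cv2.INTER_CUBIC))"
```

```text
(no output)
```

View pics/s2.png

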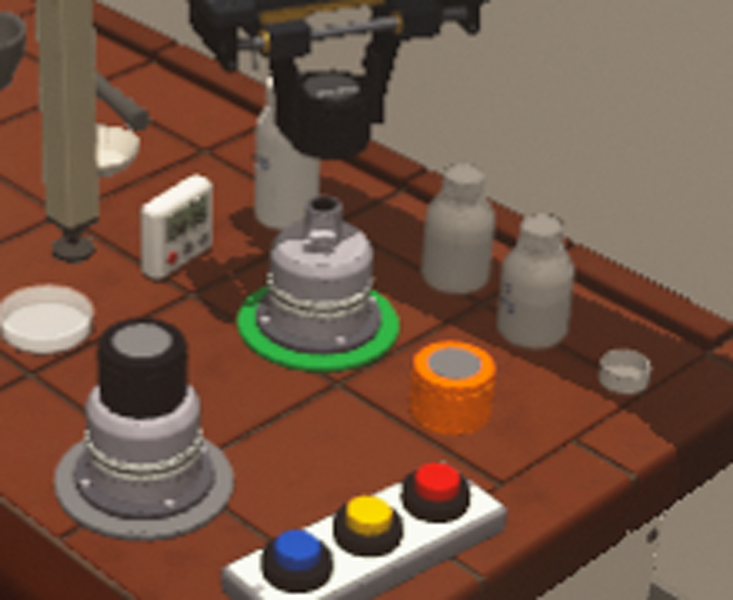

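The cap hangs in the gripper at (330,115) above the bare neck at (322,220) on the green tray. The keys are up and nothing else has moved.

```bash
python3 -c "
from h import *; print(job_done())"
```

```text
the job is handed in; nothing more can be done
None
```

The job is handed in: I pressed and released red, yellow and blue in order, and the green-tray cap turned freely counter-clockwise (so clockwise was never tried) and is held still about 8 cm above its seat.

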